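# Line up the cleaner bottles by height

## Task

Set out the four grey cleaner bottles on the tray in order of height for the floor-care class: one bottle standing in the middle of each round rubber mat, the tallest next to the white mixing jug and each one shorter than the last towards the scrubbing brush. Keep the bottles upright the whole time.

Things in the scene. Friction and masses are not known exactly. Their poses are not given: they have to be found in the camera images.
- bottle_xl_c (a point): the tallest of four upright grey plastic bottles with a straight round body, black screw cap (14 mm high, 10 mm narrower than the body) and blank paper label: 170 mm high over the cap, 60 mm in diameter. This point is its centre, on its axis half-way up (85 mm above its underside); z points up. Stands loose on the table.
- bottle_l_c (a point): the second tallest of four upright grey plastic bottles with a straight round body, black screw cap (14 mm high, 10 mm narrower than the body) and blank paper label: 140 mm high over the cap, 56 mm in diameter. This point is its centre, on its axis half-way up (70 mm above its underside); z points up. Stands loose on the table.
- bottle_m_c (a point): the third tallest of four upright grey plastic bottles with a straight round body, black screw cap (14 mm high, 10 mm narrower than the body) and blank paper label: 110 mm high over the cap, 52 mm in diameter. This point is its centre, on its axis half-way up (55 mm above its underside); z points up. Stands loose on the table.
- bottle_s_c (a point): the shortest of four upright grey plastic bottles with a straight round body, black screw cap (14 mm high, 10 mm narrower than the body) and blank paper label: 80 mm high over the cap, 48 mm in diameter. This point is its centre, on its axis half-way up (40 mm above its underside); z points up. Stands loose on the table.
- mat_a: one of four identical round black rubber mats, 76 mm in diameter and 4 mm thick, fixed in one straight row, 95 mm apart, along the aluminium tray; the letters do not tell their order. Origin at the centre of its underside, so its top, where a bottle stands, is 4 mm higher.
- mat_b: one of four identical round black rubber mats, 76 mm in diameter and 4 mm thick, fixed in one straight row, 95 mm apart, along the aluminium tray; the letters do not tell their order. Origin at the centre of its underside, so its top, where a bottle stands, is 4 mm higher.
- mat_c: one of four identical round black rubber mats, 76 mm in diameter and 4 mm thick, fixed in one straight row, 95 mm apart, along the aluminium tray; the letters do not tell their order. Origin at the centre of its underside, so its top, where a bottle stands, is 4 mm higher.
- mat_d: one of four identical round black rubber mats, 76 mm in diameter and 4 mm thick, fixed in one straight row, 95 mm apart, along the aluminium tray; the letters do not tell their order. Origin at the centre of its underside, so its top, where a bottle stands, is 4 mm higher.
- jug: white plastic mixing jug with a handle, open at the top, 80 mm wide and 80 mm high, fixed at one end of the tray, in line with the mats, 105 mm from the centre of the nearest mat. Origin at the centre of its underside. It may be at either end.
- brush: wooden scrubbing brush lying bristles down, 105 x 50 mm, 34 mm high, fixed at the other end of the tray, 105 mm from the nearest mat. Origin at the centre of its underside.

How it is judged:
By the outcome, as a careful person would: the job done as asked, in the order asked, and still so for the second after the job is handed in, with the robot touching nothing.
It also fails if it takes over 96 s, if anything falls off the work surface, if the arm or the gripper's body presses on something with over 40 N, if the wrist force passes 120 N, or if a joint passes its speed limit or range.

## Robot

A 6-joint arm with a two-finger parallel gripper is mounted at the origin on the work surface. World frame = base frame: x ahead of the robot, y to its left, z up, the work surface at z = 0. Lengths are in m, angles in rad, forces in N, time in s.
With the tool pointing down it reaches from about 0.225 to 0.875 m from the base axis. Payload 3.4 kg.
Tool frame: the origin (TCP) lies at the very end of the fingers, on their centre line; the grasp point (between the pads) lies 19 mm behind it; z points along the fingers, x is the direction in which the jaws open and shut, and the axes are right-handed (so a half turn about z gives the same grasp; the last joint's range is limited). The gripper opens to 85 mm and grips with 20 to 120 N. Pads are 22 mm wide; open, the fingers measure 114 mm over their backs; the gripper's body (76 mm by 85 mm) begins 54 mm behind the grasp point. The pads swing forward as they close: fully open they stand 13 mm farther back than shut.
Start: joints at [1.066, 0.276, 1.505, -0, 1.361, -0.121], TCP at [0.215, 0.533, 0.231] pointing down, gripper open.
Joint ranges: [-2.89, 2.89], [-0.75, 2.08], [0.22, 2.7], [-1.18, 4.32], [0.11, 2.71], [-2.7, 2.7]. Speed limits (rad/s): [2.57, 2.57, 3.14, 3.14, 3.14, 3.14].

## Interface

Orientations are given as a unit quaternion [w, x, y, z].
In Python, from rig import manip gives the robot as it stands.
- The arm moves only by the tool carry_out, never from a script. Its argument "series" is a list of rows, each a list of 2 entries, a list of its own where there are three numbers: the shift along the tool's x, y, z in mm, then the turn about the tool's z in degrees. A call has 1 to 10 rows; each row shifts and turns the pose as measured when the row begins, along the tool's axes as they then stand; what a row does not reach is not made up. A row lasts 1/12 s, in which the tool goes at most 41.7 mm and 7.16 degrees, less where a joint would pass 70% of its speed; a pose out of reach is approached as far as the arm can. A call is refused whole if a number of a shift passes 41.7 or a number of a turn 7.16, either way. A call with a gripper value outside its range is refused whole. "fingers" is the finger opening in mm, from 0 to 85.4, set as the call begins (left out, the last holds). The fingers move at their own pace and stop on an object; "squeeze" is the grip in N (left out, the last holds). Time passes only in rows, so rows that do not move let the fingers close. It gives the time, the measured TCP pose, the force and the opening at its end, in the units of the state.
- manip.get_state(): the state, without advancing time (a new reading comes with each control period).
- manip.get_image(name): name is "side" or "top" or "wrist"; returns a dict with "frame" (420x560x3 uint8, blue, green, red), "K" (3x3 intrinsics, pixels), "k1" (the pictures are not rectified: a ray, as slopes to the right and down, at radius r is drawn at 1 + k1 r^2 times it, then the intrinsics apply), "rvec" (rotation vector, rad) and "tvec" (3), from world to camera coordinates, as OpenCV has them; the wrist camera has in their place "mount" (4x4, takes a point from camera to tool coordinates, whose origin is the TCP and whose axes are the tool frame's). Camera axes: x right, y down, z forward; pixel columns grow to the right and rows downward; lengths in m; the calibration is good to about 2 mm. A picture is of the moment at which its call begins: read the wrist's pose just before it. There is no depth.
- manip.sign_off(): hands the job in, once; it reports no verdict.
The state is a dict: "clock": time; "qpos": joint angles; "qd": joint speeds; "effort": joint torques, N m; "position": TCP position; "ee_rot": TCP orientation; "contact_force": force on the tool from outside, world axes, zero at the start; "moment": the same for the moment, N m; "width": finger opening in m.
Only numpy, scipy, OpenCV 4.12 (cv2) and the standard library are available. Lean on these libraries where they do the work, as an engineer would, in place of code of your own. Each camera call takes 0.05 s, during which the arm holds its last target. There are 200 camera calls.

## Working session

There is one attempt and no reset: what is moved stays moved. The work goes in short steps, Python scripts to look and compute and a tool call to move; the robot and the scene stay as the last step left them, time stands still between calls to the robot, and variables do not carry over. Pictures are saved under pics/ and viewed, about 12 in all and at most 16, crops included, and the job is handed in when it is done.

Besides the shell and the picture viewer there is one more tool, called as name([rows], argument=value, ...), one row to a line, values as JSON. carry_out: Moves the arm, as the interface text tells. Its arguments: {"type":"object","properties":{"series":{"type":"array","items":{"type":"array"}},"fingers":{"type":"number"},"squeeze":{"type":"number"}},"required":["series"]}

```bash
mkdir -p pics; ls; python3 - <<'E'
from rig import manip
import cv2
s=manip.get_state(); print(s)
for n in("top","side"):
    d=manip.get_image(n); cv2.imwrite(f"pics/{n}0.png",d["frame"]); print(n,d["K"].tolist(),d["k1"],d["rvec"],d["tvec"])
d=manip.get_image("wrist");print(d["K"].tolist(),d["k1"],d["mount"])
E
```

```text
pics
{'clock': 0.0, 'qpos': array([ 1.06598415e+00,  2.76598700e-01,  1.50612900e+00,  3.09923820e-06,
        1.36066622e+00, -1.21011894e-01]), 'qd': array([0.00049326, 0.00065637, 0.0002459 , 0.00186122, 0.00043863,
       0.00106997]), 'effort': array([-1.56273627e-04, -4.16792500e+01, -2.45808792e+01, -1.09034270e-04,
        1.13103987e-02,  1.38629571e-05]), 'position': array([0.21506693, 0.5327105 , 0.23043922]), 'ee_rot': array([ 4.08530345e-04,  8.28989281e-01,  5.59263767e-01, -8.02649275e-04]), 'contact_force': array([-0.27557638,  0.39970987,  0.09387231]), 'moment': array([-0.01898469,  0.02052235, -0.03561097]), 'width': 0.08581430900805223}
top [[403.7062621788255, 0.0, 277.94252304699813], [0.0, 403.7062621788255, 213.3249993753659], [0.0, 0.0, 1.0]] -0.10543800502447502 [ 2.03539802 -2.18396111  0.22669962] [0.05208821 0.57571234 0.82349235]
side [[393.0470972120256, 0.0, 277.7392010338899], [0.0, 393.0470972120256, 207.69262562962564], [0.0, 0.0, 1.0]] -0.017433348160768268 [ 2.25394607 -0.04323315  0.04935739] [-0.54726962  0.07657304  0.8075688 ]
[[333.8349508518561, 0.0, 276.98295006009715], [0.0, 333.8349508518561, 212.30899028861202], [0.0, 0.0, 1.0]] -0.025246682776994368 [[ 9.99999905e-01 -1.28618826e-04 -4.15986706e-04  1.80999992e-04]
 [ 2.56699990e-04  9.45836220e-01  3.24644079e-01 -8.38563360e-02]
 [ 3.51699954e-04 -3.24644155e-01  9.45836164e-01 -1.41921087e-01]
 [ 0.00000000e+00  0.00000000e+00  0.00000000e+00  1.00000000e+00]]
```

View pics/top0.png

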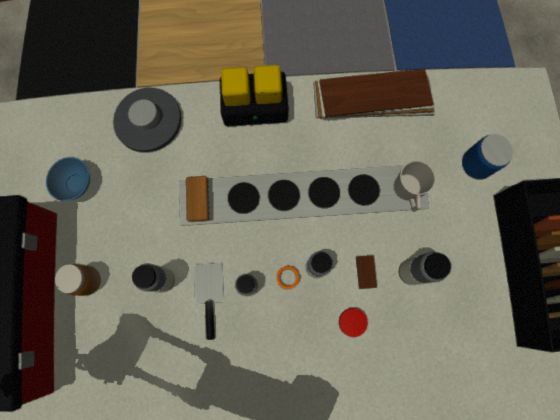

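View pics/side0.png

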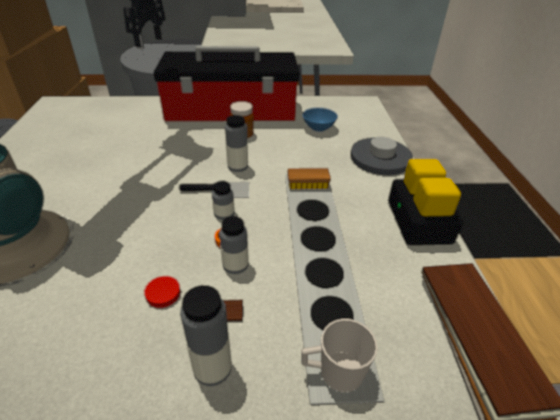

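The top view shows the brush at (197,198), the jug at (415,180), mats at about (243,197), (284,194), (324,192) and (364,189), and bottle caps at about (149,277), (246,284), (320,263) and (433,265). In the side view the caps are at about (205,300), (233,225), (222,188) and (236,122).

```bash
cat > h.py <<'E'
import numpy as np, cv2
from rig import manip
def undis(p,K,k1):
    return cv2.undistortPoints(np.array([[p]],float),np.array(K),np.array([k1,0,0,0,0.]))[0,0]
def pose(d,s=None):   # camera->world R,t
    if "rvec" in d:
        R=cv2.Rodrigues(np.array(d["rvec"]))[0].T; return R,-R@np.ravel(d["tvec"])
    from scipy.spatial.transform import Rotation as Ro
    w,x,y,z=s["ee_rot"]; T=np.eye(4); T[:3,:3]=Ro.from_quat([x,y,z,w]).as_matrix(); T[:3,3]=s["position"]
    T=T@np.array(d["mount"]); return T[:3,:3],T[:3,3]
def ray(d,p,s=None):
    R,t=pose(d,s); u=undis(p,d["K"],d["k1"]); v=R@np.array([u[0],u[1],1]); return t,v/np.linalg.norm(v)
def onz(d,p,z,s=None):
    t,v=ray(d,p,s); return t+v*(z-t[2])/v[2]
def tri(r1,r2):
    (a,u),(b,v)=r1,r2; k=np.linalg.lstsq(np.c_[u,-v],b-a,rcond=None)[0]
    P,Q=a+u*k[0],b+v*k[1]; return (P+Q)/2,np.linalg.norm(P-Q)
def dark(f,th=45):
    m=(f.max(2)<th).astype(np.uint8)
    n,l,st,c=cv2.connectedComponentsWithStats(m); return [(c[i].round(1),st[i]) for i in range(1,n) if 60<st[i][4]<3000]
E
python3 - <<'E'
from h import *
for n in("top","side"):
    d=manip.get_image(n)
    print(n,pose(d)[1].round(3))
    for th in (30,45):
      print(th)
      for c,s in dark(d["frame"],th): print(c,s, onz(d,c,.01).round(3))
E
```

```text
top [0.392 0.02  0.926]
30
[256.4 109.5] [ 221   72   67   54 1521] [0.855 0.046 0.01 ]
[363.5 189.5] [349 175  30  30 681] [ 0.632 -0.195  0.01 ]
[323.8 192.1] [309 178  30  29 680] [ 0.632 -0.1    0.01 ]
[283.5 194.8] [269 181  30  29 686] [ 0.632 -0.005  0.01 ]
[243.3 197.5] [229 183  30  30 688] [0.633 0.089 0.01 ]
[321.2 262.2] [312 253  20  20 299] [ 0.469 -0.079  0.01 ]
[436.8 265.6] [424 253  26  26 506] [ 0.441 -0.344  0.01 ]
[144.5 275.8] [133 265  23  22 385] [0.465 0.325 0.01 ]
[245.9 283.5] [238 275  17  18 212] [0.433 0.094 0.01 ]
[209.7 323.6] [206 308   8  31 205] [0.35  0.179 0.01 ]
45
[256.5 108.8] [ 221   72   68   54 1629] [0.857 0.045 0.01 ]
[158.8 114.3] [154 104   9  23  78] [0.862 0.29  0.01 ]
[166.7 137.1] [138 109  43  43 157] [0.799 0.27  0.01 ]
[470.1 151.9] [463 144  14  17  75] [ 0.71  -0.472  0.01 ]
[363.6 189.5] [349 175  30  30 710] [ 0.632 -0.195  0.01 ]
[323.8 192.1] [309 178  30  30 719] [ 0.632 -0.1    0.01 ]
[283.5 194.7] [269 180  30  30 724] [ 0.633 -0.005  0.01 ]
[243.2 197.5] [228 183  31  30 731] [0.633 0.09  0.01 ]
[321.2 262.2] [311 252  2
[... 938 characters left out ...]
.6  17.3] [ 123    0   43   47 1247] [-0.118  1.803  0.01 ]
[316.3  78.4] [315  66   4  28  80] [0.741 0.89  0.01 ]
[235.4 121.4] [227 116  18  12 188] [0.44  0.528 0.01 ]
[377.8 168.8] [353 158  52  16 169] [0.825 0.253 0.01 ]
[ 19.8 207.6] [   0  174   42   71 2077] [-0.033  0.11   0.01 ]
[208.6 187.8] [180 182  51  14 364] [0.388 0.177 0.01 ]
[312.5 210. ] [298 201  30  19 457] [0.632 0.086 0.01 ]
[232.5 226. ] [223 216  21  20 346] [0.451 0.036 0.01 ]
[317.9 238.7] [302 227  33  24 601] [ 0.632 -0.009  0.01 ]
[324.1 272.8] [306 259  37  29 813] [ 0.632 -0.103  0.01 ]
[201.7 304.1] [ 183  287   39   36 1084] [ 0.406 -0.169  0.01 ]
[329.4 310.4] [312 297  41  32 823] [ 0.629 -0.19   0.01 ]
```

```bash
python3 - <<'E'
from h import *
T,S=manip.get_image("top"),manip.get_image("side")
for n,h,pt,ps in [("xl",.17,(436.8,265.6),(202,303.7)),("l",.14,(144.5,275.8),(235.3,121.4)),("m",.11,(321.2,262.2),(232.4,226.2)),("s",.08,(245.9,283.5),(222,188))]:
    P,e=tri(ray(T,pt),ray(S,ps)); print(n,"top@h",onz(T,pt,h-.002).round(4),"tri",P.round(4),round(e,4))
for a,b in zip([(363.5,189.5),(323.8,192.1),(283.5,194.8),(243.3,197.5)],[(330,310.2),(324.5,272.8),(318.2,238.6),(313,210)]):
    P,e=tri(ray(T,a),ray(S,b)); print("mat",P.round(4),round(e,4),onz(T,a,.01).round(4))
E
```

```text
xl top@h [ 0.4323 -0.2814  0.168 ] tri [ 0.4327 -0.2839  0.1618] 0.0002
l top@h [0.4549 0.2823 0.138 ] tri [0.4548 0.2839 0.1332] 0.0009
m top@h [ 0.4607 -0.0684  0.108 ] tri [ 0.4607 -0.0689  0.1032] 0.0009
s top@h [0.4301 0.0886 0.078 ] tri [0.4301 0.0889 0.0736] 0.0005
mat [ 0.6298 -0.1932  0.0156] 0.0015 [ 0.632  -0.1945  0.01  ]
mat [ 0.6332 -0.1005  0.0069] 0.0003 [ 0.6322 -0.1001  0.01  ]
mat [ 0.6332 -0.0052  0.007 ] 0.0002 [ 0.6323 -0.0051  0.01  ]
mat [0.6333 0.0895 0.0073] 0.0002 [0.6325 0.0893 0.01  ]
```

The positions agree between the two views to within 2 mm. The brush is at the +y end and the jug at the −y end, so XL goes to y=-0.1945, L to -0.100, M to -0.005 and S to +0.0895. I'll pick L first, with the jaws along world x.

carry_out([
  [[-14.3,31.7,0],0],
  [[-14.3,31.7,0],0],
  [[-14.3,31.7,0],0],
  [[-14.3,31.7,0],0],
  [[-14.3,31.7,0],0],
  [[-14.3,31.7,0],0],
  [[-14.3,31.7,0],0],
  [[-14.3,31.7,0],0],
  [[-14.3,31.7,0],0],
  [[-14.3,31.7,0],0],
], fingers=85, squeeze=50)

```text
clock: 1.18
position: [0.4611, 0.2787, 0.2299]
ee_rot: [-0.002, 0.825, 0.565, 0.001]
contact_force: [0.2, -0.1, 0.0]
width: 0.0851
```

carry_out([
  [[0,0,0],6.8],
  [[0,0,0],6.8],
  [[0,0,0],6.8],
  [[0,0,0],6.8],
  [[0,0,0],6.8],
  [[0,0,0],6.8],
  [[0,0,0],6.8],
  [[0,0,0],6.8],
  [[0,0,0],6.8],
  [[0,0,0],6.8],
])

```text
clock: 2.02
position: [0.469, 0.2698, 0.2294]
ee_rot: [-0.001, 1.0, -0.024, 0.001]
contact_force: [-0.8, 0.3, 0.1]
width: 0.0854
```

carry_out([
  [[-7,-7,0],-2.7],
  [[-7,-6,0],0],
  [[0,0,0],0],
  [[0,0,0],0],
])

```text
clock: 2.35
position: [0.4535, 0.2846, 0.2293]
ee_rot: [-0.001, 1.0, 0.004, 0.001]
contact_force: [0.4, -1.5, 0.9]
width: 0.0851
```

```bash
python3 - <<'E'
from h import *
s=manip.get_state(); d=manip.get_image("wrist"); cv2.imwrite("pics/w1.png",d["frame"])
print(s["position"].round(4),s["ee_rot"].round(4))
for c,st in dark(d["frame"],35): print(c,st,onz(d,c,.138,s).round(4))
E
```

```text
[0.4535 0.2846 0.2293] [-1.1e-03  1.0e+00  4.4e-03  9.0e-04]
[557.1 168.3] [554 143   6  52 216] [0.6553 0.3237 0.138 ]
[277.  213.2] [ 247  183   61   61 2831] [0.4535 0.2879 0.138 ]
[196.2 262.2] [161 255  71  15 929] [0.3909 0.247  0.138 ]
[253.1 360.3] [237 344  34  33 888] [0.4338 0.1516 0.138 ]
```

View pics/w1.png

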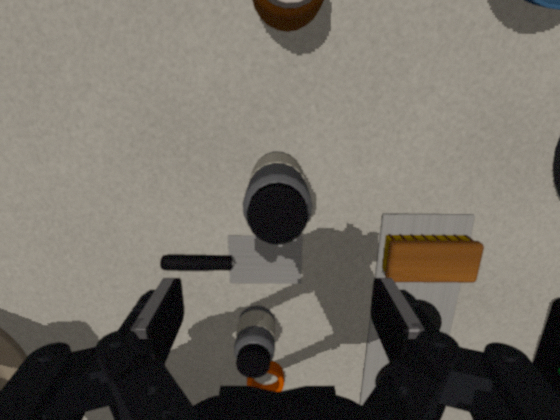

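The wrist view shows L's cap at (277,213), centred between the fingers to within 2–3 mm. Descending.

carry_out([
  [[0.3,0,30],0],
  [[0.3,0,30],0],
  [[0,0,30],0],
  [[0,0,25],0],
  [[0,0,15],0],
  [[0,0,8],0],
  [[0,0,0],0],
])

```text
clock: 2.98
position: [0.4576, 0.287, 0.0894]
ee_rot: [-0.003, 1.0, 0.009, 0.006]
contact_force: [0.4, -0.3, -0.0]
width: 0.0852
```

carry_out([
  [[0,0,0],0],
  [[0,0,0],0],
  [[0,0,0],0],
  [[0,0,0],0],
  [[0,0,0],0],
  [[0,0,0],0],
  [[0,0,0],0],
  [[0,0,0],0],
], fingers=40)

```text
clock: 3.65
position: [0.46, 0.2881, 0.0937]
ee_rot: [-0.004, 1.0, 0.01, 0.009]
contact_force: [-0.3, 0.5, -2.3]
width: 0.0546
```

carry_out([
  [[0,0,-15],0],
  [[0,0,-25],0],
  [[0,5,-20],0],
  [[10,20,0],0],
  [[18,35,0],0],
  [[18,38,0],0],
  [[18,38,0],0],
  [[18,38,0],0],
  [[18,38,0],0],
  [[18,38,0],0],
])

```text
clock: 4.48
position: [0.5804, 0.0441, 0.1558]
ee_rot: [-0.006, 1.0, 0.017, 0.008]
contact_force: [1.1, 1.1, -1.9]
width: 0.0545
```

carry_out([
  [[18,38,0],0],
  [[12,28,0],0],
  [[8,18,0],0],
  [[4,8,0],0],
  [[0,0,0],0],
  [[0,0,0],0],
  [[0,0,0],0],
])

```text
clock: 5.07
position: [0.6288, -0.0577, 0.1534]
ee_rot: [-0.005, 1.0, 0.012, 0.009]
contact_force: [-0.3, 0.6, -2.2]
width: 0.055
```

carry_out([
  [[2,15,0],1.4],
  [[2,18,0],0],
  [[1,9,0],0],
  [[0,0,0],0],
  [[0,0,0],0],
])

```text
clock: 5.48
position: [0.6317, -0.0946, 0.1534]
ee_rot: [-0.007, 1.0, 0.002, 0.007]
contact_force: [0.3, 1.3, -2.6]
width: 0.0548
```

```bash
python3 - <<'E'
from h import *
s=manip.get_state(); print(s["position"].round(4),s["ee_rot"].round(4))
for n in("top","side"):
    d=manip.get_image(n); cv2.imwrite(f"pics/{n}1.png",d["frame"])
E
```

```text
[ 0.6317 -0.0946  0.1534] [-0.0066  0.9999  0.0022  0.0072]
```

View pics/side1.png

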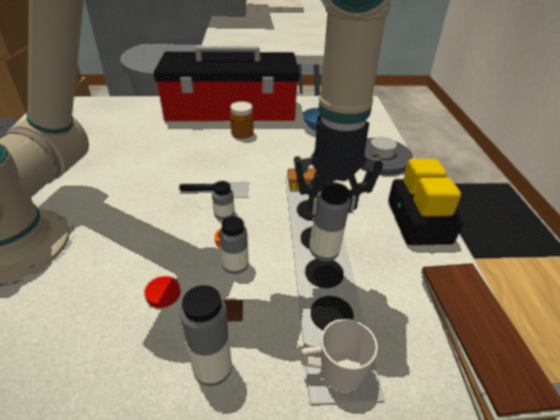

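Side view: L is held upright, with its cap at about (334,195) and its base at about (326,255), above the second mat at (324,272).

```bash
python3 - <<'E'
from h import *
d=manip.get_image("side"); f=d["frame"]
print(onz(d,(334,192),.198), onz(d,(326,251),.06))
c=cv2.resize(f[150:300,260:400],None,fx=4,fy=4,interpolation=cv2.INTER_CUBIC); cv2.imwrite("pics/c1.png",c)
E
```

```text
[ 0.63111102 -0.09565866  0.198     ] [ 0.63189974 -0.09399     0.06      ]
```

View pics/c1.png

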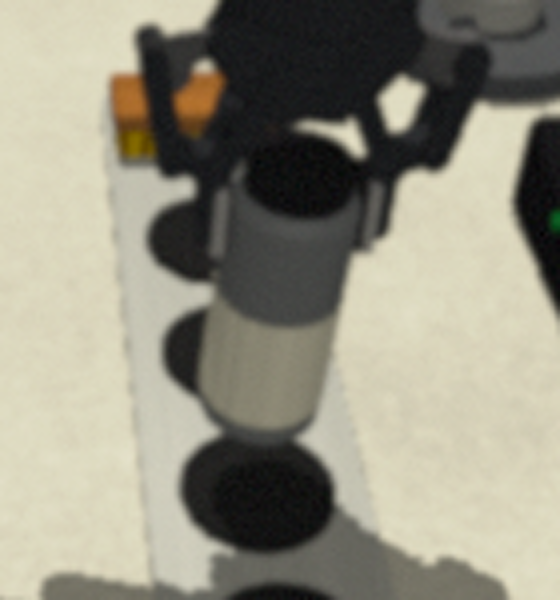

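carry_out([
  [[1,3,10],0],
  [[0,3,12],0],
  [[0,0,12],0],
  [[0,0,7],0],
  [[0,0,2],0],
  [[0,0,0],0],
  [[0,0,0],0],
])

```text
clock: 6.22
position: [0.6334, -0.0973, 0.1066]
ee_rot: [-0.007, 1.0, 0.004, 0.007]
contact_force: [0.1, -0.7, -2.2]
width: 0.0547
```

carry_out([
  [[-1,2,1],0],
  [[0,1,2],0],
  [[0,0,2],0],
  [[0,0,0],0],
])

```text
clock: 6.55
position: [0.6336, -0.1006, 0.1028]
ee_rot: [-0.006, 1.0, 0.004, 0.009]
contact_force: [0.0, -0.4, -2.3]
width: 0.0547
```

carry_out([
  [[-1,0,1.5],0],
  [[0,0,1.5],0],
  [[0,0,0],0],
])

```text
clock: 6.8
position: [0.6329, -0.1009, 0.1012]
ee_rot: [-0.006, 1.0, 0.004, 0.01]
contact_force: [-0.0, 0.4, -2.6]
width: 0.0547
```

carry_out([
  [[0,0,1.5],0],
  [[0,0,1.5],0],
  [[0,0,0],0],
])

```text
clock: 7.05
position: [0.6332, -0.1011, 0.1014]
ee_rot: [-0.006, 1.0, 0.004, 0.011]
contact_force: [0.0, -0.7, -2.6]
width: 0.0545
```

carry_out([
  [[0,0,3],0],
  [[0,0,3],0],
])

```text
clock: 7.22
position: [0.6337, -0.1013, 0.1007]
ee_rot: [-0.005, 1.0, 0.005, 0.012]
contact_force: [-7.3, 1.6, 21.1]
width: 0.0546
```

carry_out([
  [[0,0,0],0],
  [[0,0,0],0],
  [[0,0,0],0],
  [[0,0,0],0],
  [[0,0,0],0],
  [[0,0,0],0],
], fingers=85)

```text
clock: 7.72
position: [0.6356, -0.1017, 0.1017]
ee_rot: [-0.004, 1.0, 0.005, 0.015]
contact_force: [-0.3, 0.3, 0.3]
width: 0.0852
```

carry_out([
  [[0,0,-20],0],
  [[0,0,-35],0],
  [[0,0,-35],0],
  [[0,0,-25],0],
  [[0,0,-10],0],
  [[0,0,0],0],
  [[0,0,0],0],
])

```text
clock: 8.3
position: [0.6308, -0.1025, 0.227]
ee_rot: [-0.006, 1.0, 0.005, 0.01]
contact_force: [-0.7, 0.4, -0.5]
width: 0.0851
```

carry_out([
  [[-15,-3,0],0],
  [[-28,-6,0],0],
  [[-30,-6,0],0],
  [[-30,-6,10],0],
  [[-25,-5,10],0],
  [[-15,-4,10],0],
  [[-8,-2,10],0],
  [[0,0,0],0],
  [[0,0,0],0],
])

```text
clock: 9.05
position: [0.4672, -0.0678, 0.1687]
ee_rot: [-0.009, 1.0, 0.004, 0.0]
contact_force: [0.5, 0.1, -0.2]
width: 0.0847
```

```bash
cat >> h.py <<'E'
def look(n,h=None,th=35,view=None):
    s=manip.get_state(); print(s["position"].round(4),s["ee_rot"].round(4))
    for k in n:
        d=manip.get_image(k); cv2.imwrite(f"pics/{view or 'x'}_{k}.png",d["frame"])
        for c,st in dark(d["frame"],th): print(k,c,st,onz(d,c,h,s).round(4))
E
python3 - <<'E'
from h import *
look(["top"],.148,30,"a"); look(["wrist"],.108,35,"a")
E
```

```text
[ 0.4672 -0.0678  0.1687] [-8.9e-03  1.0e+00  4.4e-03  4.0e-04]
top [256.5 109.7] [ 221   72   67   54 1505] [0.7849 0.0418 0.148 ]
top [283.5 194.8] [269 181  30  29 682] [ 0.5962 -0.0013  0.148 ]
top [243.3 197.5] [229 183  30  30 683] [0.5964 0.0789 0.148 ]
top [437.7 265.5] [426 253  24  26 463] [ 0.4334 -0.2912  0.148 ]
top [331.4 278. ] [321 263  24  32 360] [ 0.4258 -0.0808  0.148 ]
top [246. 283.] [238 276  17  16 177] [0.428  0.0827 0.148 ]
top [209.9 324.8] [206 309   8  30 184] [0.3543 0.1551 0.148 ]
[ 0.467  -0.0678  0.1686] [-9.000e-03  9.999e-01  4.400e-03 -1.000e-04]
wrist [221.    4.9] [199   0  43  11 233] [0.4356 0.0649 0.108 ]
wrist [437.5 212.6] [408 192  75  70 959] [ 0.5705 -0.0517  0.108 ]
wrist [267.  231.7] [ 237  201   62   62 2933] [ 0.4604 -0.0658  0.108 ]
wrist [145.1 297.2] [138 291  15  12  72] [ 0.3745 -0.116   0.108 ]
```

carry_out([
  [[-4,1,8],0],
  [[-3,1,20],0],
  [[0,1,25],0],
  [[0,0,25],0],
  [[0,0,18],0],
  [[0,0,8],0],
  [[0,0,2],0],
  [[0,0,0],0],
])

```text
clock: 9.82
position: [0.4717, -0.0736, 0.0603]
ee_rot: [-0.006, 1.0, 0.005, 0.008]
contact_force: [0.2, -0.3, 0.3]
width: 0.0851
```

carry_out([
  [[-6,-3,0],0],
  [[-6,-3,0],0],
  [[0,0,0],0],
])

```text
clock: 10.07
position: [0.4608, -0.068, 0.0619]
ee_rot: [-0.006, 1.0, 0.005, 0.009]
contact_force: [-0.4, -0.1, 0.3]
width: 0.0849
```

carry_out([
  [[0,0,0],0],
  [[0,0,0],0],
  [[0,0,0],0],
  [[0,0,0],0],
  [[0,0,0],0],
  [[0,0,0],0],
  [[0,0,0],0],
], fingers=36)

```text
clock: 10.65
position: [0.4616, -0.0681, 0.0647]
ee_rot: [-0.005, 1.0, 0.005, 0.012]
contact_force: [-0.5, -0.1, -2.1]
width: 0.0504
```

carry_out([
  [[0,0,-15],0],
  [[0,0,-20],0],
  [[5,-2,-15],0],
  [[20,-8,0],0],
  [[30,-12,0],0],
  [[30,-12,0],0],
  [[30,-12,0],0],
  [[25,-8,0],0],
  [[15,-5,0],0],
  [[6,-2,0],0],
])

```text
clock: 11.48
position: [0.6223, -0.0028, 0.1157]
ee_rot: [-0.006, 1.0, 0.003, 0.007]
contact_force: [0.1, -0.4, -2.6]
width: 0.0505
```

carry_out([
  [[0,0,0],0],
  [[0,0,0],0],
  [[0,0,0],0],
])

```text
clock: 11.73
position: [0.6213, -0.0026, 0.1136]
ee_rot: [-0.006, 1.0, 0.004, 0.005]
contact_force: [-0.6, 0.6, -2.4]
width: 0.0502
```

carry_out([
  [[4,1,5],0],
  [[4,1,12],0],
  [[2,1,12],0],
  [[0,0,6],0],
  [[0,0,2],0],
  [[0,0,0],0],
])

```text
clock: 12.23
position: [0.6288, -0.0072, 0.0748]
ee_rot: [-0.006, 1.0, 0.002, 0.004]
contact_force: [-0.7, 0.8, 5.2]
width: 0.0501
```

carry_out([
  [[0,0,-3],0],
  [[4,-2,0],0],
  [[0,0,0],0],
])

```text
clock: 12.48
position: [0.6324, -0.0055, 0.0774]
ee_rot: [-0.006, 1.0, 0.002, 0.003]
contact_force: [0.8, 0.0, -1.0]
width: 0.0503
```

carry_out([
  [[0,0,3],0],
  [[0,0,3],0],
  [[0,0,2],0],
])

```text
clock: 12.73
position: [0.6328, -0.0054, 0.0748]
ee_rot: [-0.006, 1.0, 0.002, 0.004]
contact_force: [-2.3, -0.1, 5.8]
width: 0.0502
```

carry_out([
  [[0,0,0],0],
  [[0,0,0],0],
  [[0,0,0],0],
  [[0,0,0],0],
  [[0,0,0],0],
  [[0,0,0],0],
], fingers=85)

```text
clock: 13.23
position: [0.6334, -0.0052, 0.075]
ee_rot: [-0.006, 1.0, 0.003, 0.005]
contact_force: [-0.2, -1.5, 0.8]
width: 0.085
```

carry_out([
  [[0,0,-20],0],
  [[0,0,-35],0],
  [[0,0,-30],0],
  [[-5,0,-15],0],
  [[-25,-10,0],0],
  [[-35,-15,0],0],
  [[-35,-15,0],0],
  [[-35,-15,0],0],
  [[-35,-15,0],0],
  [[-20,-10,0],0],
])

```text
clock: 14.07
position: [0.4405, 0.0722, 0.1737]
ee_rot: [-0.005, 1.0, -0.0, 0.005]
contact_force: [-0.0, 0.9, -0.2]
width: 0.085
```

carry_out([
  [[-5,-6,0],0],
  [[0,0,0],0],
  [[0,0,0],0],
])

```text
clock: 14.32
position: [0.4308, 0.0802, 0.1739]
ee_rot: [-0.006, 1.0, 0.001, 0.004]
contact_force: [1.5, 0.2, -0.3]
width: 0.0851
```

```bash
python3 - <<'E'
from h import *
look(["top"],.148,30,"b"); look(["wrist"],.078,35,"b")
d=manip.get_image("side"); cv2.imwrite("pics/b_side.png",d["frame"])
E
```

```text
[0.4308 0.0802 0.1739] [-0.0056  1.      0.0015  0.0044]
top [256.4 109.7] [ 221   72   67   54 1497] [0.7849 0.042  0.148 ]
top [332.1 175.9] [322 166  22  21 366] [ 0.6286 -0.102   0.148 ]
top [284.4 183. ] [275 174  19  19 280] [ 0.6205 -0.0049  0.148 ]
top [363.4 189.5] [349 175  30  30 670] [ 0.5959 -0.162   0.148 ]
top [243.3 197.5] [229 183  30  30 683] [0.5964 0.0789 0.148 ]
top [318.4 197.8] [310 182  29  25 117] [ 0.5851 -0.0701  0.148 ]
top [284.2 201. ] [269 188  31  22 157] [ 0.5834 -0.0018  0.148 ]
top [436.8 265.5] [425 253  25  26 500] [ 0.4336 -0.2894  0.148 ]
top [209.8 324.5] [206 310   8  29 185] [0.3548 0.1553 0.148 ]
[0.4313 0.0801 0.1739] [-0.0057  1.      0.0012  0.0045]
wrist [187.3  80.7] [ 140   70  100   23 1995] [0.3719 0.1761 0.078 ]
wrist [272.6 200.6] [ 248  176   50   50 1875] [0.4288 0.0925 0.078 ]
wrist [458.8 260.7] [ 432  239   70   63 1194] [0.5781 0.0423 0.078 ]
```

View pics/b_side.png

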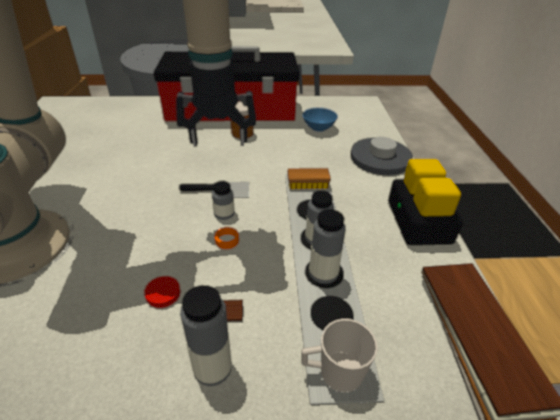

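Side view: L stands on the second mat (326,250) and M on the third (319,220), both upright; S is still at (222,200). Both are within about 3–4 mm of the mat centres. Next is S.

carry_out([
  [[0,-4,10],0],
  [[-1,-4,25],0],
  [[-1,-1,30],0],
  [[-1,0,30],0],
  [[-1,0,25],0],
  [[0,0,15],0],
  [[0,0,5],0],
  [[0,0,0],0],
])

```text
clock: 15.13
position: [0.4472, 0.0863, 0.0288]
ee_rot: [-0.005, 1.0, -0.003, 0.011]
contact_force: [0.4, 0.4, -0.0]
width: 0.0854
```

carry_out([
  [[-8,-2,0],0],
  [[-8,-1,0],0],
  [[-2,0,0],0],
  [[0,0,0],0],
])

```text
clock: 15.47
position: [0.4313, 0.089, 0.0302]
ee_rot: [-0.005, 1.0, -0.004, 0.013]
contact_force: [-0.3, 0.8, -0.9]
width: 0.0857
```

carry_out([
  [[-2,0,4],0],
  [[0,0,3],0],
  [[0,0,0],0],
  [[0,0,0],0],
  [[0,0,0],0],
  [[0,0,0],0],
  [[0,0,0],0],
], fingers=32)

```text
clock: 16.05
position: [0.4305, 0.0894, 0.0257]
ee_rot: [-0.005, 1.0, -0.003, 0.017]
contact_force: [-0.3, -0.4, -1.1]
width: 0.0469
```

carry_out([
  [[0,0,-15],0],
  [[0,0,-22],0],
  [[5,0,-18],0],
  [[20,0,0],0],
  [[34,0,0],0],
  [[38,0,0],0],
  [[36,0,0],0],
  [[28,0,0],0],
  [[16,0,0],0],
  [[6,0,0],0],
])

```text
clock: 16.88
position: [0.6135, 0.0877, 0.0842]
ee_rot: [-0.005, 1.0, -0.003, 0.012]
contact_force: [-0.0, 0.5, -1.1]
width: 0.0468
```

carry_out([
  [[3,0,0],0],
  [[0,0,0],0],
  [[0,0,0],0],
])

```text
clock: 17.13
position: [0.6158, 0.0875, 0.0824]
ee_rot: [-0.005, 1.0, -0.003, 0.01]
contact_force: [0.2, 0.1, -1.0]
width: 0.0467
```

carry_out([
  [[7,-1,2],0],
  [[7,-1,10],0],
  [[3,0,12],0],
  [[0,0,8],0],
  [[0,0,3],0],
  [[0,0,0],0],
])

```text
clock: 17.63
position: [0.6298, 0.0905, 0.0437]
ee_rot: [-0.005, 1.0, -0.002, 0.008]
contact_force: [-0.2, -0.0, -1.4]
width: 0.0474
```

carry_out([
  [[3,1,0],0],
  [[2,0,3],0],
  [[0,0,4],0],
  [[0,0,3],0],
  [[0,0,2],0],
])

```text
clock: 18.05
position: [0.635, 0.0894, 0.0355]
ee_rot: [-0.005, 1.0, -0.002, 0.008]
contact_force: [-4.1, 0.0, 9.8]
width: 0.0467
```

Contact with the mat. Releasing, lifting, and heading for XL at (0.4323,-0.2825).

carry_out([
  [[0,0,0],0],
  [[0,0,0],0],
  [[0,0,0],0],
  [[0,0,0],0],
  [[0,0,0],0],
  [[0,0,0],0],
], fingers=85)

```text
clock: 18.55
position: [0.6364, 0.0894, 0.0371]
ee_rot: [-0.005, 1.0, -0.002, 0.01]
contact_force: [0.2, -0.3, 0.2]
width: 0.0851
```

carry_out([
  [[0,0,-20],0],
  [[0,0,-35],0],
  [[0,0,-40],0],
  [[0,0,-40],0],
  [[-10,0,-40],0],
  [[-25,0,-20],0],
  [[-35,0,0],0],
  [[-35,0,0],0],
  [[-25,20,0],0],
  [[-10,35,0],0],
])

```text
clock: 19.38
position: [0.4908, 0.0368, 0.235]
ee_rot: [-0.007, 1.0, 0.0, 0.009]
contact_force: [0.7, -0.9, -1.1]
width: 0.085
```

carry_out([
  [[-5,38,0],0],
  [[-5,40,0],0],
  [[0,40,0],0],
  [[0,40,0],0],
  [[0,38,0],0],
  [[0,36,0],0],
  [[0,26,0],0],
  [[0,14,0],0],
  [[0,0,0],0],
  [[0,0,0],0],
])

```text
clock: 20.22
position: [0.4742, -0.2515, 0.2314]
ee_rot: [-0.005, 1.0, -0.001, 0.01]
contact_force: [0.4, -0.2, 0.3]
width: 0.0849
```

carry_out([
  [[-12,9,0],0],
  [[-16,12,0],0],
  [[-10,7,0],0],
  [[-4,2,0],0],
  [[0,0,0],0],
  [[0,0,0],0],
])

```text
clock: 20.72
position: [0.4316, -0.2756, 0.2296]
ee_rot: [-0.008, 1.0, 0.002, 0.01]
contact_force: [0.9, 0.8, 0.5]
width: 0.0848
```

```bash
python3 - <<'E'
from h import *
look(["wrist"],.168,35,"c")
T=manip.get_image("top")
for c,s in dark(T["frame"],30):
    if c[1]<230: print(c,s,[onz(T,c,h).round(4)[:2] for h in (.086,.117,.147)])
E
```

```text
[ 0.4316 -0.2756  0.2296] [-0.0078  0.9999  0.0019  0.0105]
wrist [459.9  30.5] [439   0  62  48 698] [ 0.535  -0.1538  0.168 ]
[256.4 109.6] [ 221   72   67   54 1513] [array([0.8165, 0.0437]), array([0.8008, 0.0428]), array([0.7857, 0.042 ])]
[332.1 175.9] [322 166  22  21 369] [array([ 0.6474, -0.1117]), array([ 0.638 , -0.1068]), array([ 0.6289, -0.1021])]
[284.3 183. ] [275 174  19  19 280] [array([ 0.6386, -0.0067]), array([ 0.6296, -0.0057]), array([ 0.6208, -0.0047])]
[363.4 189.4] [349 175  30  30 677] [array([ 0.6124, -0.1765]), array([ 0.6043, -0.1693]), array([ 0.5964, -0.1623])]
[526.8 201.9] [ 494  179   66   57 2234] [array([ 0.5593, -0.5445]), array([ 0.5531, -0.5237]), array([ 0.5472, -0.5035])]
[240.1 188.3] [232 181  17  16 210] [array([0.6336, 0.0894]), array([0.6247, 0.0869]), array([0.6161, 0.0844])]
[318.4 197.8] [310 182  29  25 118] [array([ 0.6005, -0.0773]), array([ 0.5928, -0.0737]), array([ 0.5854, -0.0703])]
[246.3 202.1] [229 185  30  28 252] [array([0.602 , 0.0777]), array([0.5943, 0.0755]), array([0.5868, 0.0735])]
[284.2 201.2] [269 188  31  22 162] [array([ 0.5982, -0.0035]), array([ 0.5906, -0.0026]), array([ 0.5833, -0.0018])]
```

carry_out([
  [[0,4,10],0],
  [[0,3,18],0],
  [[0,0,14],0],
  [[0,0,5],0],
  [[0,0,0],0],
])

```text
clock: 21.23
position: [0.4359, -0.2816, 0.1799]
ee_rot: [-0.007, 1.0, 0.004, 0.012]
contact_force: [-0.4, -0.0, 0.1]
width: 0.0854
```

```bash
python3 - <<'E'
from h import *
s=manip.get_state(); d=manip.get_image("wrist"); f=d["frame"]; cv2.imwrite("pics/d.png",f)
m=(f.max(2)<30).astype(np.uint8); n,l,st,c=cv2.connectedComponentsWithStats(m)
for i in range(1,n):
    if st[i][4]>1500: print(c[i].round(1),st[i],onz(d,c[i],.168,s).round(4))
E
```

```text
[268.7 268.7] [ 222  223   95   91 6548] [ 0.4317 -0.2812  0.168 ]
[267.7 379.2] [    0   279   560   141 32923] [ 0.4311 -0.3539  0.168 ]
```

View pics/d.png

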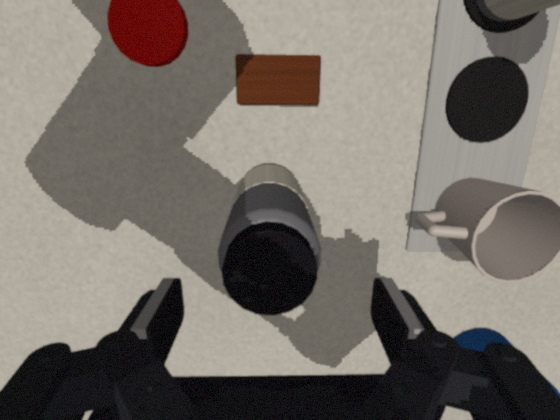

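The wrist view shows XL's cap at (269,268), i.e. (0.432,-0.282), which fits the earlier fix. Descending.

carry_out([
  [[-4,1,3],0],
  [[-2,1,14],0],
  [[-1,0,18],0],
  [[-1,0,18],0],
  [[-1,0,12],0],
  [[0,0,5],0],
  [[0,0,0],0],
])

```text
clock: 21.87
position: [0.4312, -0.2861, 0.1117]
ee_rot: [-0.003, 1.0, 0.005, 0.016]
contact_force: [-0.3, -0.7, 1.1]
width: 0.0848
```

carry_out([
  [[0,-2,1],0],
  [[0,-1,3],0],
  [[0,0,1],0],
  [[0,0,0],0],
  [[0,0,0],0],
  [[0,0,0],0],
  [[0,0,0],0],
], fingers=44, squeeze=70)

```text
clock: 22.45
position: [0.4317, -0.2837, 0.1099]
ee_rot: [-0.001, 1.0, 0.005, 0.017]
contact_force: [0.1, 0.8, -4.1]
width: 0.0588
```

carry_out([
  [[0,0,-15],0],
  [[0,-5,-25],0],
  [[0,-15,-25],0],
  [[5,-22,-5],0],
  [[18,-22,0],0],
  [[30,-14,0],0],
  [[34,-5,0],0],
  [[34,0,0],0],
  [[26,0,0],0],
  [[14,0,0],0],
])

```text
clock: 23.28
position: [0.5893, -0.193, 0.1841]
ee_rot: [-0.004, 1.0, 0.003, 0.013]
contact_force: [0.2, 0.0, -4.1]
width: 0.0588
```

carry_out([
  [[5,0,0],0],
  [[0,0,0],0],
  [[0,0,0],0],
  [[0,0,0],0],
])

```text
clock: 23.62
position: [0.5958, -0.192, 0.181]
ee_rot: [-0.005, 1.0, 0.004, 0.011]
contact_force: [0.3, -0.3, -3.6]
width: 0.0586
```

carry_out([
  [[10,1,0],0],
  [[14,1,0],0],
  [[8,0,8],0],
  [[3,0,12],0],
  [[0,0,12],0],
  [[0,0,10],0],
  [[0,0,5],0],
  [[0,0,0],0],
])

```text
clock: 24.28
position: [0.6281, -0.1943, 0.1296]
ee_rot: [-0.006, 1.0, 0.002, 0.008]
contact_force: [-0.5, 0.6, -3.7]
width: 0.0584
```

carry_out([
  [[3,0,0],0],
  [[2,0,3],0],
  [[0,0,4],0],
  [[0,0,3],0],
  [[0,0,2],0],
])

```text
clock: 24.7
position: [0.6338, -0.1943, 0.1195]
ee_rot: [-0.006, 1.0, 0.002, 0.009]
contact_force: [-5.7, 2.2, 14.9]
width: 0.0587
```

carry_out([
  [[0,0,0],0],
  [[0,0,0],0],
  [[0,0,0],0],
  [[0,0,0],0],
  [[0,0,0],0],
  [[0,0,0],0],
], fingers=85)

```text
clock: 25.2
position: [0.6371, -0.1956, 0.1246]
ee_rot: [-0.003, 1.0, 0.002, 0.014]
contact_force: [0.4, -0.2, -0.4]
width: 0.0849
```

carry_out([
  [[0,0,-15],0],
  [[0,0,-30],0],
  [[0,0,-35],0],
  [[0,0,-35],0],
  [[-15,0,-10],0],
  [[-30,0,0],0],
  [[-35,0,0],0],
  [[-35,0,0],0],
  [[-35,0,0],0],
  [[-20,0,0],0],
])

```text
clock: 26.03
position: [0.4629, -0.1978, 0.2482]
ee_rot: [-0.003, 1.0, 0.004, 0.015]
contact_force: [-0.3, -0.5, 1.2]
width: 0.085
```

carry_out([
  [[0,0,0],0],
  [[0,0,0],0],
  [[0,0,0],0],
])

```text
clock: 26.28
position: [0.4587, -0.1973, 0.2493]
ee_rot: [-0.002, 1.0, 0.003, 0.015]
contact_force: [0.3, -0.4, 0.3]
width: 0.0851
```

```bash
python3 - <<'E'
from h import *
T=manip.get_image("top");S=manip.get_image("side"); cv2.imwrite("pics/e_side.png",S["frame"]); cv2.imwrite("pics/e_top.png",T["frame"])
for c,s in dark(T["frame"],30):
    if c[1]<230: print(c,s,[onz(T,c,h).round(4)[:2] for h in (.086,.117,.147,.177)])
E
```

```text
[256.6 109.7] [ 221   72   67   54 1495] [array([0.8162, 0.0433]), array([0.8006, 0.0424]), array([0.7854, 0.0416]), array([0.7703, 0.0408])]
[469.6 172.5] [459 155  22  36 173] [array([ 0.6352, -0.4212]), array([ 0.6263, -0.4049]), array([ 0.6176, -0.3891]), array([ 0.6089, -0.3733])]
[379.7 167.6] [368 156  24  24 458] [array([ 0.6593, -0.2185]), array([ 0.6495, -0.2097]), array([ 0.6399, -0.2012]), array([ 0.6304, -0.1926])]
[332.1 175.9] [322 166  22  21 366] [array([ 0.6474, -0.1117]), array([ 0.638 , -0.1068]), array([ 0.6289, -0.1021]), array([ 0.6198, -0.0974])]
[284.4 182.9] [275 174  19  19 278] [array([ 0.6388, -0.0069]), array([ 0.6298, -0.0059]), array([ 0.621, -0.005]), array([ 0.6122, -0.004 ])]
[240.1 188.3] [232 181  17  16 208] [array([0.6336, 0.0894]), array([0.6247, 0.0869]), array([0.6161, 0.0844]), array([0.6075, 0.0819])]
[360.1 196.8] [349 181  30  23  86] [array([ 0.5964, -0.1675]), array([ 0.5889, -0.1605]), array([ 0.5816, -0.1538]), array([ 0.5743, -0.1471])]
[318.1 197.8] [310 182  29  25 114] [array([ 0.6005, -0.0767]), array([ 0.5929, -0.0731]), array([ 0.5854, -0.0697]), array([ 0.578 , -0.0662])]
[246.3 202. ] [229 185  30  28 248] [array([0.6022, 0.0777]), array([0.5945, 0.0755]), array([0.587 , 0.0735]), array([0.5795, 0.0714])]
[284.3 201.1] [269 188  31  22 152] [array([ 0.5984, -0.0037]), array([ 0.5908, -0.0029]), array([ 0.5834, -0.002 ]), array([ 0.5761, -0.0011])]
[458.1 204.1] [453 191  14  24 107] [array([ 0.5653, -0.3819]), array([ 0.5589, -0.3671]), array([ 0.5528, -0.3527]), array([ 0.5466, -0.3384])]
```

View pics/e_side.png

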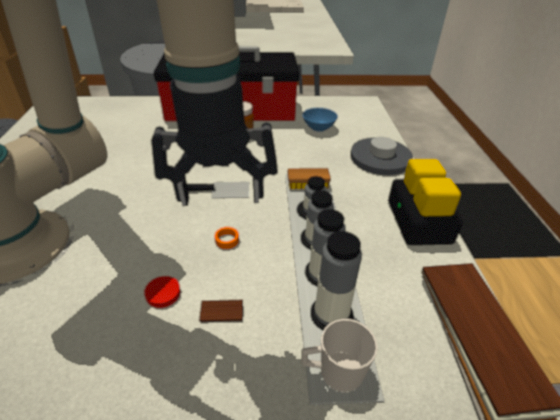

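View pics/e_top.png

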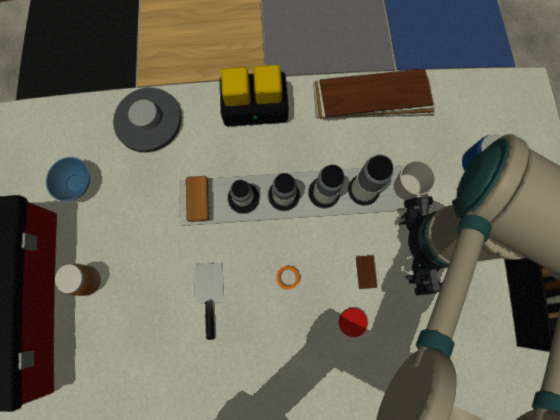

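Both views show four upright bottles, one per mat. They descend from XL beside the jug (cap at (380,168) in the top view) to S beside the brush (cap at (240,188)). Caps are within about 4 mm of the mat centres, and the arm is clear.

```bash
python3 -c "
from rig import manip
print(manip.sign_off())"
```

```text
the job is handed in; nothing more can be done
None
```

The four bottles are standing one to each mat, in the order XL, L, M, S from the jug to the brush. I handed the job in at about 26 s, with the gripper open and clear of everything.

- **Final check:** the last top and side pictures showed all four bottles upright. From the top view, each cap was near its mat's centre: about 1 mm off for S, 2–3 mm for XL and M, and 4 mm for L.
- **Disagreements:** the top-view fixes for L, M and XL lay about 3–4 mm closer to the robot than the arm's own reading at release. That is close to the calibration error of about 2 mm, so I left them.
- **Forces:** the highest reading I saw was about 21 N upwards, as L was set down. These are end-of-call values, so a brief higher peak would not show.
- **Tilt:** the tool drifted up to about 2° off vertical during the moves. The bottles still stood upright once released.

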